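# Move the pressure rollers to the service rack in order

## Task

Move the four edgebander pressure rollers from the pads on the aluminium rail into the four bays of the plywood rack, keeping their order: the roller at the robot's left end of the rail goes into the bay next to the rack's tall steel end stop, its neighbour into the next bay, and so on along the row. Set each one down gently, without dropping it, flat on the floor of its bay and in the middle of it, with its stub pointing up.

Things in the scene. Friction and masses are not known exactly. Their poses are not given: they have to be found in the camera images.
- roller_a_center (a point): Loose pressure roller, the smallest: plain yellow wheel, 40 mm in diameter, 0.2 kg. It lies flat with its axis upright; all rollers are 60 mm tall: a wheel 24 mm thick, and on it a plain round steel stub 22 mm in diameter from 24 to 60 mm above the underside, by which it is picked up. The point is on the axis, half-way up (30 mm above the underside); z points up along the stub.
- roller_b_center (a point): Loose pressure roller, the yellow wheel 50 mm in diameter with a dark groove round its rim, 0.26 kg. It lies flat with its axis upright; all rollers are 60 mm tall: a wheel 24 mm thick, and on it a plain round steel stub 22 mm in diameter from 24 to 60 mm above the underside, by which it is picked up. The point is on the axis, half-way up (30 mm above the underside); z points up along the stub.
- roller_c_center (a point): Loose pressure roller, the tapered yellow wheel, 58 mm in diameter at the bottom and 38 mm at the top, 0.32 kg. It lies flat with its axis upright; all rollers are 60 mm tall: a wheel 24 mm thick, and on it a plain round steel stub 22 mm in diameter from 24 to 60 mm above the underside, by which it is picked up. The point is on the axis, half-way up (30 mm above the underside); z points up along the stub.
- roller_d_center (a point): Loose pressure roller, the largest: yellow wheel 66 mm in diameter with a metal face and six screws, 0.4 kg. It lies flat with its axis upright; all rollers are 60 mm tall: a wheel 24 mm thick, and on it a plain round steel stub 22 mm in diameter from 24 to 60 mm above the underside, by which it is picked up. The point is on the axis, half-way up (30 mm above the underside); z points up along the stub.
- rail: Fixed flat aluminium rail, 70 x 380 x 12 mm tall, carrying four black rubber pads, 78 x 78 x 4 mm, 88 mm apart, each with one roller on its middle at the start (within 4 mm); which roller lies where changes. Origin: underside centre, on the table. Its y axis runs along the row, towards the robot's left (+y), x across it; pads at y = -132, -44, 44 and 132 mm, pad tops 16 mm above the table.
- pad_a: The fixed rubber pad on which roller_a lies at the start; it marks that roller's place in the row. All pads look alike; the one under roller_d is not listed. Origin: underside centre, 12 mm above the table; axes as the rail's.
- pad_b: The fixed rubber pad on which roller_b lies at the start; it marks that roller's place in the row. All pads look alike; the one under roller_d is not listed. Origin: underside centre, 12 mm above the table; axes as the rail's.
- pad_c: The fixed rubber pad on which roller_c lies at the start; it marks that roller's place in the row. All pads look alike; the one under roller_d is not listed. Origin: underside centre, 12 mm above the table; axes as the rail's.
- rack: Fixed low plywood rack, 100 x 364 mm, with four square bays in a row, each 88 x 82 mm inside, floor 8 mm above the table, between battens 6 mm thick that stand 8 mm above that floor. Origin: underside centre, on the table. Its y axis runs along the row, towards the robot's left, x across it, away from the robot; bay centres at y = -132, -44, 44 and 132 mm, x = 0. The rack lies on the robot's side of the rail or beyond it, turned by up to 9 degrees, as is the rail.
- end_stop: Fixed grey steel block, 100 x 22 x 28 mm tall, across one end of the rack, 194 mm from the rack's origin along the rack's y or -y: which end changes from start to start. The rack's other end has only a plywood strip 8 mm high. Origin: underside centre, on the table; its axes are parallel to the rack's.

How it is judged:
At the end, for the whole second after the job is handed in: Counted from the end stop, the bays hold the rollers in the order in which they lay from the robot's left to right; each within 15 mm of its bay's centre along and across the rack, flat on its floor (height -6/+5 mm), stub up (within 7 degrees), released and at rest (x of roller_a_center in the frame of rack between -0.015 and 0.015 m and y of roller_a_center in the frame of rack between -0.147 and 0.147 m and z of roller_a_center in the frame of rack between 0.032 and 0.043 m and angle between each of roller_a_center, roller_b_center, roller_c_center, roller_d_center's own z axis and vertical below 0.12 rad and linear speed of each of roller_a, roller_b, roller_c, roller_d below 0.02 m/s and contact force between each of roller_a, roller_b, roller_c, roller_d and the fingers below 0.1 N and ((y of pad_a in the frame of rail between 0.102 and 0.162 m and horizontal distance between roller_a_center and end_stop between 0.047 and 0.077 m) or (y of pad_a in the frame of rail between 0.014 and 0.074 m and horizontal distance between roller_a_center and end_stop between 0.135 and 0.165 m) or (y of pad_a in the frame of rail between -0.074 and -0.014 m and horizontal distance between roller_a_center and end_stop between 0.223 and 0.253 m) or (y of pad_a in the frame of rail between -0.162 and -0.102 m and horizontal distance between roller_a_center and end_stop between 0.311 and 0.341 m)) and x of roller_b_center in the frame of rack between -0.015 and 0.015 m and y of roller_b_center in the frame of rack between -0.147 and 0.147 m and z of roller_b_center in the frame of rack between 0.032 and 0.043 m and ((y of pad_b in the frame of rail between 0.102 and 0.162 m and horizontal distance between roller_b_center and end_stop between 0.047 and 0.077 m) or (y of pad_b in the frame of rail between 0.014 and 0.074 m and horizontal distance between roller_b_center and end_stop between 0.135 and 0.165 m) or (y of pad_b in the frame of rail between -0.074 and -0.014 m and horizontal distance between roller_b_center and end_stop between 0.223 and 0.253 m) or (y of pad_b in the frame of rail between -0.162 and -0.102 m and horizontal distance between roller_b_center and end_stop between 0.311 and 0.341 m)) and x of roller_c_center in the frame of rack between -0.015 and 0.015 m and y of roller_c_center in the frame of rack between -0.147 and 0.147 m and z of roller_c_center in the frame of rack between 0.032 and 0.043 m and ((y of pad_c in the frame of rail between 0.102 and 0.162 m and horizontal distance between roller_c_center and end_stop between 0.047 and 0.077 m) or (y of pad_c in the frame of rail between 0.014 and 0.074 m and horizontal distance between roller_c_center and end_stop between 0.135 and 0.165 m) or (y of pad_c in the frame of rail between -0.074 and -0.014 m and horizontal distance between roller_c_center and end_stop between 0.223 and 0.253 m) or (y of pad_c in the frame of rail between -0.162 and -0.102 m and horizontal distance between roller_c_center and end_stop between 0.311 and 0.341 m)) and x of roller_d_center in the frame of rack between -0.015 and 0.015 m and y of roller_d_center in the frame of rack between -0.147 and 0.147 m and z of roller_d_center in the frame of rack between 0.032 and 0.043 m and (horizontal distance between roller_d_center and end_stop between 0.047 and 0.077 m or horizontal distance between roller_d_center and end_stop between 0.135 and 0.165 m or horizontal distance between roller_d_center and end_stop between 0.223 and 0.253 m or horizontal distance between roller_d_center and end_stop between 0.311 and 0.341 m)); the robot touches nothing.
It fails at once if the smallest roller is dropped into the rack (falls onto it at over 0.7 m/s, as from 25 mm) (x of roller_a_center in the frame of rack between -0.05 and 0.05 m and y of roller_a_center in the frame of rack between -0.19 and 0.19 m and z of roller_a_center in the frame of rack below 0.055 m and linear speed of roller_a above 0.7 m/s).
It fails at once if the grooved roller is dropped into the rack (falls onto it at over 0.7 m/s, as from 25 mm) (x of roller_b_center in the frame of rack between -0.05 and 0.05 m and y of roller_b_center in the frame of rack between -0.19 and 0.19 m and z of roller_b_center in the frame of rack below 0.055 m and linear speed of roller_b above 0.7 m/s).
It fails at once if the tapered roller is dropped into the rack (falls onto it at over 0.7 m/s, as from 25 mm) (x of roller_c_center in the frame of rack between -0.05 and 0.05 m and y of roller_c_center in the frame of rack between -0.19 and 0.19 m and z of roller_c_center in the frame of rack below 0.055 m and linear speed of roller_c above 0.7 m/s).
It fails at once if the largest roller is dropped into the rack (falls onto it at over 0.7 m/s, as from 25 mm) (x of roller_d_center in the frame of rack between -0.05 and 0.05 m and y of roller_d_center in the frame of rack between -0.19 and 0.19 m and z of roller_d_center in the frame of rack below 0.055 m and linear speed of roller_d above 0.7 m/s).
It also fails if it takes over 83 s, if anything falls off the work surface, if the arm or the gripper's body presses on something with over 40 N, if the wrist force passes 120 N, or if a joint passes its speed limit or range.

## Robot

A 6-joint arm with a two-finger parallel gripper is mounted at the origin on the work surface. World frame = base frame: x ahead of the robot, y to its left, z up, the work surface at z = 0. Lengths are in m, angles in rad, forces in N, time in s.
With the tool pointing down it reaches from about 0.225 to 0.875 m from the base axis. Payload 3.4 kg.
Tool frame: the origin (TCP) lies midway between the tips of the shut fingers; the grasp point (between the pads) lies 19 mm behind it (manip.pinch_z is the distance from the TCP to the grasp point, in m); z points along the fingers, y is the line along which they close (so a half turn about z gives the same grasp; the last joint's range is limited). The gripper opens to 85 mm and grips with 20 to 120 N. Pads are 22 mm wide; open, the fingers measure 114 mm over their backs; the gripper's body (76 mm by 85 mm) begins 54 mm behind the grasp point. The pads swing forward as they close: fully open they stand 13 mm farther back than shut.
Start: joints at [-1.378, 0.276, 1.505, -0, 1.361, -0.121], TCP at [0.177, -0.547, 0.231] pointing down, gripper open.
Joint ranges: [-2.89, 2.89], [-0.75, 2.08], [0.22, 2.7], [-1.18, 4.32], [0.11, 2.71], [-2.7, 2.7]. Speed limits (rad/s): [2.57, 2.57, 3.14, 3.14, 3.14, 3.14].

## Interface

Orientations are given as a unit quaternion [w, x, y, z].
In Python, from rig import manip gives the robot as it stands.
- The arm moves only by the tool carry_out, never from a script. Its arguments are lists of equal length, an entry for each row: "delta_pos": the shift along the tool's x, y, z scaled (see below), a list of three; "turn": the turn, a rotation vector about the tool's x, y, z scaled (see below), a list of three; "claw": the closure, from -1 (fully open) to 1 (shut). A call has 1 to 12 rows; each row is the pose to reach, as a shift and turn from the pose commanded when the call began, along the tool's axes at that moment; what a row does not reach only later rows make up. The controller multiplies each number of a shift by 400 mm and each number of a turn by 30 degrees. A row lasts 1/10 s, in which the tool goes at most 50 mm and 8.59 degrees, less where a joint would pass 70% of its speed; a pose out of reach is approached as far as the arm can. A call with a number of a shift or a turn outside -1 to 1 is refused whole. A call with a gripper value outside its range is refused whole. The fingers move at their own pace and stop on an object; "force" is the grip in N (left out, the last holds). Time passes only in rows, so rows that repeat a pose let the fingers close. It gives the time, the measured TCP pose, the force, the opening and the grip force at its end, in the units of the state.
- manip.get_state(): the state, without advancing time (a new reading comes with each control period).
- manip.get_image(name): name is "scene" or "top" or "wrist"; returns a dict with "image" (400x640x3 uint8, red, green, blue), "z_map" (400x640 float32, m along the optical axis (not along the pixel's ray), 0 where there is no reading), "fx", "fy", "cx", "cy" (pixels), "world_to_cam" (4x4, takes a point from world to camera coordinates). Camera axes: x right, y down, z forward; pixel columns grow to the right and rows downward; lengths in m; the calibration is good to about 2 mm. A picture is of the moment at which its call begins.
- manip.sign_off(): hands the job in; it is judged then, once.
Trained networks look in the newest picture that a camera, given by its name, has taken for a name from the list of things; names that differ only in an ending like _2 or _b are one class to them, and where a whole thing is asked for, a point or a joint stands for the part that bears it (a point fixed in the world has none). Each returns a list of dicts, best first, with "score" (0 to 1); they miss things now and then, are a little off and sometimes report something else, mostly with a low value. They report only what shows in the picture. A call takes as long as a camera call.
- manip.spot_in(camera, query): "point" ([x, y, z] in m, in world coordinates, good to about 4 mm: the middle of the surface that is visible of it).
- manip.place_of(camera, query): "point" ([x, y, z] in m, in world coordinates, good to about 4 mm: a listed point, or the origin of a listed thing).
The state is a dict: "clock": time; "qpos": joint angles; "qd": joint speeds; "effort": joint torques, N m; "position": TCP position; "ee_rot": TCP orientation; "contact_force": force on the tool from outside, world axes, zero at the start; "moment": the same for the moment, N m; "width": finger opening in m; "gripper_force": force on a finger pad.
Only numpy, scipy, OpenCV 4.12 (cv2) and the standard library are available. Lean on these libraries where they do the work, as an engineer would, in place of code of your own. Each camera call takes 0.05 s, during which the arm holds its last target. There are 200 camera calls.

## Working session

There is one attempt and no reset: what is moved stays moved. The work goes in short steps, Python scripts to look and compute and a tool call to move; the robot and the scene stay as the last step left them, time stands still between calls to the robot, and variables do not carry over. Pictures are saved under pics/ and viewed, at most 14 in all, crops included, and the job is handed in when it is done.

Besides the shell and the picture viewer there is one more tool, called after "Request:" as name(argument=value, ...) on one line, values as JSON. carry_out: Moves the arm, as the interface text tells. Shifts and turns lie within -1 to 1; 1 stands for 400 mm of shift or 30 degrees of turn. Its arguments: {"type":"object","properties":{"delta_pos":{"type":"array","items":{"type":"array","items":{"type":"number","minimum":-1,"maximum":1}}},"turn":{"type":"array","items":{"type":"array","items":{"type":"number","minimum":-1,"maximum":1}}},"claw":{"type":"array","items":{"type":"number"}},"force":{"type":"number"}},"required":["delta_pos","turn","claw"]}

```bash
ls; mkdir -p pics
cat > h.py <<'E'
import numpy as np, cv2
from rig import manip
def shot(cam,fn):
    d=manip.get_image(cam); cv2.imwrite('pics/'+fn,d['image'][:,:,::-1]); return d
def world(d,u,v,z=None):
    T=np.linalg.inv(d['world_to_cam']); r=np.array([(u-d['cx'])/d['fx'],(v-d['cy'])/d['fy'],1])
    if z is None: return (T@np.append(r*d['z_map'][int(v),int(u)],1))[:3]
    w=T[:3,:3]@r; o=T[:3,3]; return o+w*(z-o[2])/w[2]
E
python3 - <<'E'
from h import *
d=shot('top','top1.png')
s=manip.get_state();print(s)
for q in ['roller_a_center','roller_b_center','roller_c_center','roller_d_center','rail','pad_a','rack','end_stop']:
    r=manip.place_of('top',q); print(q,[(np.round(x['point'],3).tolist(),round(x['score'],2)) for x in r[:5]])
E
```

```text
pics
{'clock': 0.05, 'qpos': array([-1.37800207e+00,  2.76609795e-01,  1.50611504e+00, -1.65618347e-05,
        1.36068723e+00, -1.20998247e-01]), 'qd': array([ 0.0007309 , -0.00101198, -0.00036159,  0.00012143, -0.00010878,
        0.00030696]), 'effort': array([ 1.63570592e-03, -4.18078566e+01, -2.46676522e+01, -3.61001830e-04,
        5.42563866e-03,  1.92705789e-05]), 'position': array([ 0.17737512, -0.54641739,  0.23043847]), 'ee_rot': array([-9.08829142e-04,  9.87716331e-01,  1.56254990e-01, -4.07416262e-05]), 'contact_force': array([0.42947855, 0.34857612, 0.32890943]), 'moment': array([ 0.00114846, -0.05106825,  0.01348292]), 'gripper_force': 0.0, 'width': 0.08552501525262282}
roller_a_center [([0.624, -0.096, 0.05], 0.75), ([0.619, 0.167, 0.047], 0.39)]
roller_b_center [([0.62, 0.084, 0.045], 0.85), ([0.629, -0.003, 0.046], 0.34)]
roller_c_center [([0.623, 0.038, -0.0], 0.74), ([0.617, 0.167, 0.046], 0.68), ([0.621, 0.084, 0.047], 0.62), ([0.627, -0.093, 0.015], 0.39)]
roller_d_center [([0.628, -0.005, 0.047], 0.68), ([0.618, 0.086, 0.013], 0.2)]
rail [([0.622, 0.04, -0.001], 0.93)]
pad_a [([0.619, 0.087, 0.016], 0.91), ([0.629, -0.096, 0.014], 0.87), ([0.616, 0.174, 0.015], 0.81)]
rack [([0.452, 0.034, -0.005], 0.87)]
end_stop [([0.429, -0.153, -0.0], 0.62)]
```

View pics/top1.png

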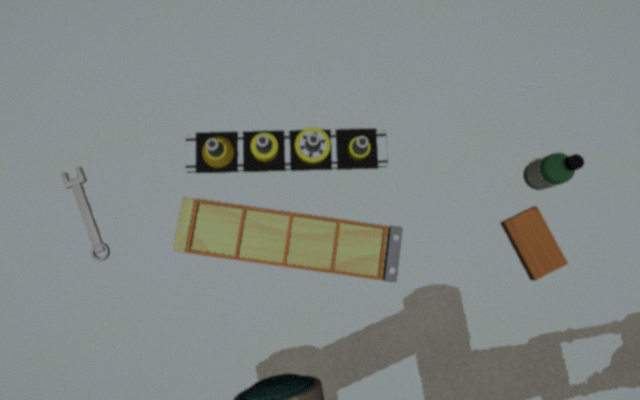

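Left to right the rollers are c, b, d, a (pixels 217, 265, 313, 360). The end stop is at the rack's right (-y) end, at pixel (394, 253), so the row is mirrored. I'll move over the work area for a closer wrist view.

Request:
carry_out(delta_pos=[[0.65,-0.55,-0.12],[0.65,-0.55,-0.12],[0.65,-0.55,-0.12],[0.65,-0.55,-0.12],[0.65,-0.55,-0.12],[0.65,-0.55,-0.12],[0.65,-0.55,-0.12],[0.65,-0.55,-0.12]], turn=[[0,0,0.6],[0,0,0.6],[0,0,0.6],[0,0,0.6],[0,0,0.6],[0,0,0.6],[0,0,0.6],[0,0,0.6]], claw=[-1,-1,-1,-1,-1,-1,-1,-1], force=50)

```text
clock: 1.25
position: [0.3592, -0.2531, 0.2806]
ee_rot: [-0.0, 1.0, 0.003, 0.002]
contact_force: [-0.3, -1.7, 1.0]
width: 0.0854
gripper_force: 0.0
```

Request:
carry_out(delta_pos=[[0.35,-0.73,-0.25],[0.35,-0.73,-0.25],[0.35,-0.73,-0.25],[0.35,-0.73,-0.25],[0.35,-0.73,-0.25],[0.35,-0.73,-0.25],[0.35,-0.73,-0.25],[0.35,-0.73,-0.25],[0.35,-0.73,-0.25],[0.35,-0.73,-0.25],[0.35,-0.73,-0.25]], turn=[[0,0,0],[0,0,0],[0,0,0],[0,0,0],[0,0,0],[0,0,0],[0,0,0],[0,0,0],[0,0,0],[0,0,0],[0,0,0]], claw=[-1,-1,-1,-1,-1,-1,-1,-1,-1,-1,-1])

```text
clock: 2.35
position: [0.4964, 0.0331, 0.3788]
ee_rot: [0.0, 1.0, -0.001, -0.001]
contact_force: [-0.3, -0.6, -0.3]
width: 0.0851
gripper_force: 0.0
```

Run:
```python
from h import *
d=shot('wrist','w1.png')
print(manip.get_state()['position'])
np.savez('w1.npz',**d)
for q in ['roller_a_center','roller_b_center','roller_c_center','roller_d_center','rail','rack','end_stop']:
    r=manip.place_of('wrist',q); print(q,[(np.round(x['point'],3).tolist(),round(x['score'],2)) for x in r[:5]])
# height map: stub tops
T=np.linalg.inv(d['world_to_cam']); v,u=np.mgrid[:400,:640]; z=d['z_map']
P=np.stack([(u-d['cx'])/d['fx']*z,(v-d['cy'])/d['fy']*z,z,np.ones_like(z)],-1)@T.T
m=((P[...,2]>.068)&(P[...,2]<.085)&(z>0)).astype(np.uint8)
n,l,st,c=cv2.connectedComponentsWithStats(m)
for i in range(1,n):
    if st[i,4]>30: q=P[l==i]; print('stub',st[i,4],q[:,:3].min(0).round(4),q[:,:3].max(0).round(4),np.median(q[:,:3],0).round(4))
```

```text
[0.49644261 0.0331912  0.37898365]
roller_a_center [([0.624, -0.096, 0.049], 0.87), ([0.622, 0.085, 0.044], 0.4)]
roller_b_center [([0.624, 0.084, 0.044], 0.92)]
roller_c_center [([0.621, 0.08, 0.008], 0.74), ([0.618, 0.171, 0.047], 0.6)]
roller_d_center [([0.625, -0.008, 0.044], 0.89)]
rail [([0.625, 0.042, -0.001], 0.61)]
rack [([0.454, 0.039, -0.002], 0.91)]
end_stop [([0.427, -0.156, -0.002], 0.56)]
stub 272 [ 0.616  -0.0161  0.0684] [0.6371 0.0046 0.0804] [ 0.6259 -0.0058  0.0767]
stub 294 [ 0.6129 -0.1033  0.0682] [ 0.6339 -0.0817  0.0797] [ 0.6235 -0.0915  0.0768]
stub 277 [0.6117 0.0722 0.068 ] [0.6332 0.0933 0.0797] [0.6225 0.0821 0.0768]
stub 290 [0.6036 0.1587 0.0682] [0.6241 0.1806 0.0811] [0.6138 0.1683 0.0767]
```

View pics/w1.png

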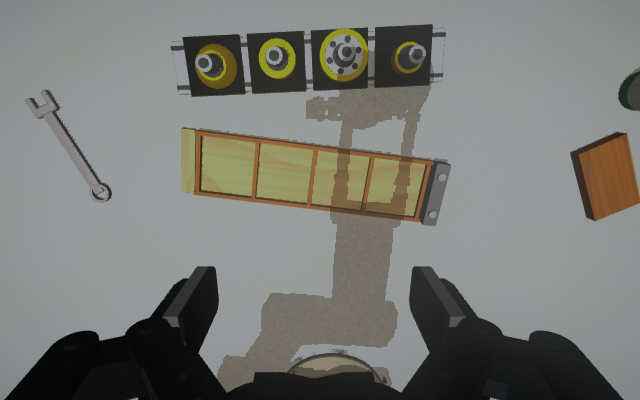

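Run:
```python
from h import *
d=dict(np.load('w1.npz')); 
hsv=cv2.cvtColor(d['image'],cv2.COLOR_RGB2HSV)
print(hsv[160,256],hsv[170,230],hsv[131,230],hsv[165,187],hsv[210,380])
m=((hsv[...,0]<19)&(hsv[...,1]>90)).astype(np.uint8); m[:, 470:]=0; m[:115]=0; m[240:]=0
n,l,st,c=cv2.connectedComponentsWithStats(m); i=1+st[1:,4].argmax(); print(st[i])
v,u=np.where(l==i)
W=np.array([world(d,a,b,.016)[:2] for a,b in zip(u,v)])
(c,s,a)=cv2.minAreaRect((W*1000).astype(np.float32)); print(c,s,a)
B=cv2.boxPoints((c,s,a)); print(B)
ang=(a if s[0]<s[1] else a-90); t=np.radians(ang); print('ang',ang)
for y in (-132,-44,44,132): print(y,np.round([c[0]-y*np.sin(t),c[1]+y*np.cos(t)],1))
y=-194; print('endstop',np.round([c[0]-y*np.sin(t),c[1]+y*np.cos(t)],1), world(d,436,193,.028).round(4))
o=d['image'].copy(); o[l==i]=[255,0,255]; cv2.imwrite('pics/seg.png',cv2.resize(o[110:240,160:470,::-1],None,fx=2.5,fy=2.5))
```

```text
[ 14 161 149] [ 32  87 156] [100  14 160] [ 29  89 152] [ 18 111 113]
[ 194  130  240   92 5619]
(454.492431640625, 36.304443359375) (362.9786376953125, 101.58937072753906) 82.58869171142578
[[ 380.71155 -137.11658]
 [ 481.4522  -150.22073]
 [ 528.2733   209.72546]
 [ 427.53265  222.82962]]
ang -7.411308288574219
-132 [437.5 -94.6]
-44 [448.8  -7.3]
44 [460.2  79.9]
132 [471.5 167.2]
endstop [ 429.5 -156.1] [ 0.4327 -0.1546  0.028 ]
```

View pics/seg.png

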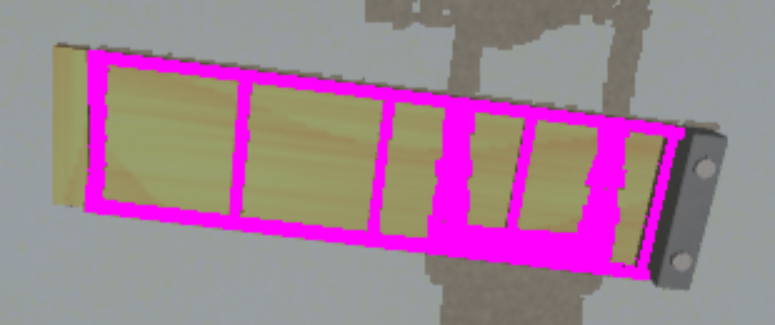

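Request:
carry_out(delta_pos=[[0.294,-0.34,0.65],[0.294,-0.34,0.65],[0.294,-0.34,0.65],[0.294,-0.34,0.65],[0.294,-0.34,0.65],[0.294,-0.34,0.65],[0.294,-0.34,0.65],[0.294,-0.34,0.65],[0.294,-0.34,0.65]], turn=[[0,0,0],[0,0,0],[0,0,0],[0,0,0],[0,0,0],[0,0,0],[0,0,0],[0,0,0],[0,0,0]], claw=[-1,-1,-1,-1,-1,-1,-1,-1,-1])

```text
clock: 3.65
position: [0.615, 0.17, 0.1206]
ee_rot: [0.0, 1.0, -0.0, 0.001]
contact_force: [-0.1, 0.3, 1.2]
width: 0.0851
gripper_force: 0.0
```

Request:
carry_out(delta_pos=[[0,0,0.1],[0,0,0.185],[0,0,0.185],[0,0,0.185],[0,0,0.185],[0,0,0.185],[0,0,0.185],[0,0,0.185],[0,0,0.185],[0,0,0.185]], turn=[[0,0,0],[0,0,0],[0,0,0],[0,0,0],[0,0,0],[0,0,0],[0,0,0],[0,0,0],[0,0,0],[0,0,0]], claw=[-1,-1,-1,-1,1,1,1,1,1,1], force=60)

```text
clock: 4.65
position: [0.6151, 0.1702, 0.0462]
ee_rot: [0.0, 1.0, -0.0, 0.001]
contact_force: [-0.8, -0.7, 6.4]
width: 0.0205
gripper_force: 58.5
```

Request:
carry_out(delta_pos=[[0,0,-0.12],[0,0,-0.25],[-0.11,0.17,-0.25],[-0.222,0.331,-0.25],[-0.33,0.5,-0.25],[-0.444,0.662,-0.25],[-0.444,0.662,-0.25],[-0.444,0.662,-0.25],[-0.444,0.662,-0.25],[-0.444,0.662,-0.25],[-0.444,0.662,-0.2],[-0.444,0.662,-0.2]], turn=[[0,0,0],[0,0,0],[0,0,0],[0,0,0],[0,0,0],[0,0,0],[0,0,0],[0,0,0],[0,0,0],[0,0,0],[0,0,0],[0,0,0]], claw=[1,1,1,1,1,1,1,1,1,1,1,1])

```text
clock: 5.85
position: [0.4353, -0.0929, 0.1233]
ee_rot: [-0.001, 1.0, -0.0, -0.002]
contact_force: [-0.7, 0.8, -3.8]
width: 0.0205
gripper_force: 59.9
```

Run:
```python
from h import *
d=shot('wrist','w2.png'); s=manip.get_state(); print(s['position'],s['width'])
print(d['world_to_cam'].shape)
```

```text
[ 0.43599718 -0.09307686  0.12414099] 0.020225025660602063
(4, 4)
```

View pics/w2.png

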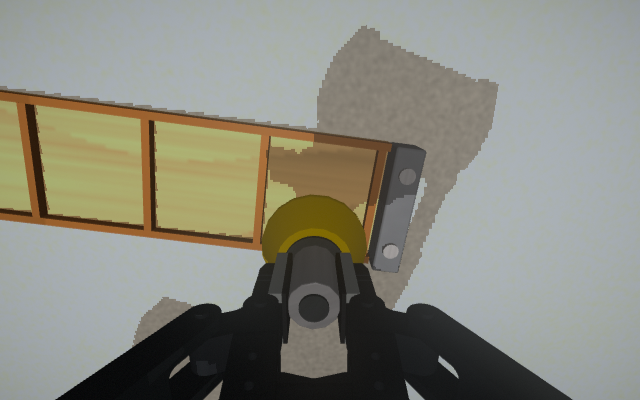

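The tapered roller is held upright at pixel (315, 250), with the stop at (395, 205) beside the target bay. I'll cross-check the bay centres from this closer view.

Run:
```python
from h import *
d=manip.get_image('wrist')
for c in ([(157,121),(261,135),(152,227),(252,240)],[(269,136),(378,150)],[(269,136),(259,240)]): print(np.mean([world(d,*p,.016) for p in c],0).round(4))
print(manip.get_state()['position'])
```

```text
[ 0.4496 -0.0082  0.016 ]
[ 0.4809 -0.0996  0.016 ]
[ 0.444  -0.0531  0.016 ]
[ 0.4368291  -0.09336949  0.12482994]
```

Request:
carry_out(delta_pos=[[0.002,0.004,0.1],[0.002,0.004,0.16],[0.002,0.004,0.19],[0.002,0.004,0.205],[0.002,0.004,0.212],[0.002,0.004,0.212],[0.002,0.004,0.212],[0.002,0.004,0.212]], turn=[[0,0,0],[0,0,0],[0,0,0],[0,0,0],[0,0,0],[0,0,0],[0,0,0],[0,0,0]], claw=[1,1,1,1,1,1,1,1])

```text
clock: 6.75
position: [0.4384, -0.0961, 0.0412]
ee_rot: [0.0, 1.0, -0.0, 0.001]
contact_force: [0.2, 0.2, -4.8]
width: 0.0202
gripper_force: 60.0
```

Request:
carry_out(delta_pos=[[0,0,0.004],[0,0,0.006],[0,0,0.008],[0,0,0.008],[0,0,0.008]], turn=[[0,0,0],[0,0,0],[0,0,0],[0,0,0],[0,0,0]], claw=[1,1,1,1,1])

```text
clock: 7.25
position: [0.4378, -0.096, 0.0381]
ee_rot: [0.0, 1.0, -0.0, 0.0]
contact_force: [-2.0, -0.5, 5.3]
width: 0.0202
gripper_force: 61.2
```

Request:
carry_out(delta_pos=[[0,0,0],[0,0,0],[0,0,0],[0,0,0],[0,0,-0.12],[0,0,-0.23],[0.46,-0.447,-0.23],[0.46,-0.447,-0.23],[0.46,-0.447,-0.23],[0.46,-0.447,-0.23],[0.46,-0.447,-0.23],[0.46,-0.447,-0.23]], turn=[[0,0,0],[0,0,0],[0,0,0],[0,0,0],[0,0,0],[0,0,0],[0,0,0],[0,0,0],[0,0,0],[0,0,0],[0,0,0],[0,0,0]], claw=[-1,-1,-1,-1,-1,-1,-1,-1,-1,-1,-1,-1])

```text
clock: 8.45
position: [0.6261, 0.0869, 0.1288]
ee_rot: [-0.001, 1.0, 0.002, 0.002]
contact_force: [-1.1, -0.2, 0.1]
width: 0.0856
gripper_force: 0.0
```

Run:
```python
from h import *
d=shot('top','t2.png'); s=manip.get_state(); print(s['position'],s['width'])
```

```text
[0.62434119 0.08566077 0.1284724 ] 0.08545005759788636
```

View pics/t2.png

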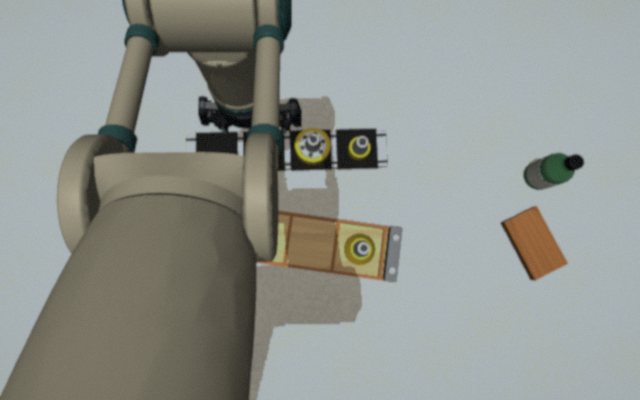

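Roller c stands centred in the bay beside the end stop, at pixel (360, 248). Next is roller b.

Request:
carry_out(delta_pos=[[0,0,0.05],[0,0,0.15],[0,0,0.21],[0,0,0.21],[0,0,0.21],[0,0,0.21],[0,0,0.21],[0,0,0.21],[0,0,0.21],[0,0,0.21]], turn=[[0,0,0],[0,0,0],[0,0,0],[0,0,0],[0,0,0],[0,0,0],[0,0,0],[0,0,0],[0,0,0],[0,0,0]], claw=[-1,-1,-1,-1,1,1,1,1,1,1])

```text
clock: 9.5
position: [0.6225, 0.0826, 0.0466]
ee_rot: [0.0, 1.0, -0.0, 0.001]
contact_force: [-1.0, -1.6, 5.8]
width: 0.0201
gripper_force: 58.5
```

Request:
carry_out(delta_pos=[[0,0,-0.12],[0,0,-0.25],[-0.11,0.06,-0.25],[-0.22,0.115,-0.25],[-0.33,0.17,-0.25],[-0.434,0.225,-0.25],[-0.434,0.225,-0.25],[-0.434,0.225,-0.2],[-0.434,0.225,-0.15],[-0.434,0.225,-0.1],[-0.434,0.225,-0.05],[-0.434,0.225,-0.05]], turn=[[0,0,0],[0,0,0],[0,0,0],[0,0,0],[0,0,0],[0,0,0],[0,0,0],[0,0,0],[0,0,0],[0,0,0],[0,0,0],[0,0,0]], claw=[1,1,1,1,1,1,1,1,1,1,1,1])

```text
clock: 10.7
position: [0.4459, -0.0064, 0.063]
ee_rot: [-0.001, 1.0, -0.0, -0.003]
contact_force: [-0.9, -0.3, -2.4]
width: 0.0205
gripper_force: 59.6
```

Request:
carry_out(delta_pos=[[0,0,0.03],[0,0,0.05],[0,0,0.06],[0,0,0.064],[0,0,0.067],[0,0,0.07],[0,0,0.07],[0,0,0.07]], turn=[[0,0,0],[0,0,0],[0,0,0],[0,0,0],[0,0,0],[0,0,0],[0,0,0],[0,0,0]], claw=[1,1,1,1,1,1,1,1])

```text
clock: 11.5
position: [0.4486, -0.0072, 0.0386]
ee_rot: [0.0, 1.0, -0.0, 0.001]
contact_force: [-1.8, -1.3, 6.4]
width: 0.02
gripper_force: 60.7
```

Request:
carry_out(delta_pos=[[0,0,0],[0,0,0],[0,0,0],[0,0,0],[0,0,-0.12],[0,0,-0.23],[0.445,-0.004,-0.23],[0.445,-0.004,-0.23],[0.445,-0.004,-0.23],[0.445,-0.004,-0.23],[0.445,-0.004,-0.23],[0.445,-0.004,-0.23]], turn=[[0,0,0],[0,0,0],[0,0,0],[0,0,0],[0,0,0],[0,0,0],[0,0,0],[0,0,0],[0,0,0],[0,0,0],[0,0,0],[0,0,0]], claw=[-1,-1,-1,-1,-1,-1,-1,-1,-1,-1,-1,-1])

```text
clock: 12.7
position: [0.6256, -0.0055, 0.1283]
ee_rot: [-0.0, 1.0, -0.0, -0.001]
contact_force: [-1.0, 0.8, -0.2]
width: 0.0856
gripper_force: 0.0
```

Request:
carry_out(delta_pos=[[0,0,0.05],[0,0,0.15],[0,0,0.21],[0,0,0.21],[0,0,0.21],[0,0,0.21],[0,0,0.21],[0,0,0.21],[0,0,0.21],[0,0,0.21]], turn=[[0,0,0],[0,0,0],[0,0,0],[0,0,0],[0,0,0],[0,0,0],[0,0,0],[0,0,0],[0,0,0],[0,0,0]], claw=[-1,-1,-1,-1,1,1,1,1,1,1])

```text
clock: 13.7
position: [0.627, -0.0062, 0.0468]
ee_rot: [0.001, 1.0, -0.0, 0.001]
contact_force: [-1.0, -1.7, 6.1]
width: 0.0203
gripper_force: 58.6
```

Request:
carry_out(delta_pos=[[0,0,-0.12],[0,0,-0.25],[-0.105,-0.055,-0.25],[-0.21,-0.11,-0.25],[-0.315,-0.16,-0.25],[-0.417,-0.215,-0.25],[-0.417,-0.215,-0.25],[-0.417,-0.215,-0.2],[-0.417,-0.215,-0.15],[-0.417,-0.215,-0.1],[-0.417,-0.215,-0.05],[-0.417,-0.215,-0.05]], turn=[[0,0,0],[0,0,0],[0,0,0],[0,0,0],[0,0,0],[0,0,0],[0,0,0],[0,0,0],[0,0,0],[0,0,0],[0,0,0],[0,0,0]], claw=[1,1,1,1,1,1,1,1,1,1,1,1])

```text
clock: 14.9
position: [0.4564, 0.0804, 0.0626]
ee_rot: [0.0, 1.0, -0.0, -0.004]
contact_force: [-2.1, 0.8, -4.9]
width: 0.0202
gripper_force: 59.8
```

Request:
carry_out(delta_pos=[[0,0,0.03],[0,0,0.05],[0,0,0.06],[0,0,0.064],[0,0,0.067],[0,0,0.07],[0,0,0.07],[0,0,0.07]], turn=[[0,0,0],[0,0,0],[0,0,0],[0,0,0],[0,0,0],[0,0,0],[0,0,0],[0,0,0]], claw=[1,1,1,1,1,1,1,1])

```text
clock: 15.7
position: [0.4596, 0.0805, 0.0388]
ee_rot: [0.0, 1.0, -0.0, 0.001]
contact_force: [-3.4, -0.0, 6.2]
width: 0.0202
gripper_force: 61.6
```

Request:
carry_out(delta_pos=[[0,0,0],[0,0,0],[0,0,0],[0,0,0],[0,0,-0.12],[0,0,-0.23],[0.41,0.432,-0.23],[0.41,0.432,-0.23],[0.41,0.432,-0.23],[0.41,0.432,-0.23],[0.41,0.432,-0.23],[0.41,0.432,-0.23]], turn=[[0,0,0],[0,0,0],[0,0,0],[0,0,0],[0,0,0],[0,0,0],[0,0,0],[0,0,0],[0,0,0],[0,0,0],[0,0,0],[0,0,0]], claw=[-1,-1,-1,-1,-1,-1,-1,-1,-1,-1,-1,-1])

```text
clock: 16.9
position: [0.6274, -0.0969, 0.1287]
ee_rot: [0.001, 1.0, -0.002, 0.002]
contact_force: [-0.9, 0.8, 0.1]
width: 0.0853
gripper_force: 0.0
```

Request:
carry_out(delta_pos=[[0,0,0.05],[0,0,0.15],[0,0,0.21],[0,0,0.21],[0,0,0.21],[0,0,0.21],[0,0,0.21],[0,0,0.21],[0,0,0.21],[0,0,0.21]], turn=[[0,0,0],[0,0,0],[0,0,0],[0,0,0],[0,0,0],[0,0,0],[0,0,0],[0,0,0],[0,0,0],[0,0,0]], claw=[-1,-1,-1,-1,1,1,1,1,1,1])

```text
clock: 17.9
position: [0.6241, -0.0927, 0.0466]
ee_rot: [0.0, 1.0, -0.0, 0.001]
contact_force: [-1.3, -0.4, 5.7]
width: 0.0202
gripper_force: 58.5
```

Request:
carry_out(delta_pos=[[0,0,-0.12],[0,0,-0.25],[-0.064,-0.11,-0.25],[-0.127,-0.22,-0.25],[-0.19,-0.325,-0.25],[-0.254,-0.433,-0.25],[-0.32,-0.54,-0.25],[-0.381,-0.649,-0.25],[-0.381,-0.649,-0.25],[-0.381,-0.649,-0.2],[-0.381,-0.649,-0.15],[-0.381,-0.649,-0.1]], turn=[[0,0,0],[0,0,0],[0,0,0],[0,0,0],[0,0,0],[0,0,0],[0,0,0],[0,0,0],[0,0,0],[0,0,0],[0,0,0],[0,0,0]], claw=[1,1,1,1,1,1,1,1,1,1,1,1])

```text
clock: 19.1
position: [0.471, 0.1671, 0.0845]
ee_rot: [0.0, 1.0, 0.0, 0.0]
contact_force: [1.4, 0.0, -0.8]
width: 0.0203
gripper_force: 59.5
```

Request:
carry_out(delta_pos=[[0,0,0.03],[0,0,0.06],[0,0,0.085],[0,0,0.1],[0,0,0.11],[0,0,0.114],[0,0,0.117],[0,0,0.12],[0,0,0.12],[0,0,0.12]], turn=[[0,0,0],[0,0,0],[0,0,0],[0,0,0],[0,0,0],[0,0,0],[0,0,0],[0,0,0],[0,0,0],[0,0,0]], claw=[1,1,1,1,1,1,1,1,1,1])

```text
clock: 20.1
position: [0.4715, 0.1673, 0.0386]
ee_rot: [0.0, 1.0, -0.0, 0.001]
contact_force: [-1.3, -0.8, 4.7]
width: 0.0202
gripper_force: 60.5
```

Request:
carry_out(delta_pos=[[0,0,0],[0,0,0],[0,0,0],[0,0,0],[0,0,-0.12],[0,0,-0.25],[-0.1,0.32,-0.75],[-0.1,0.32,-0.75],[-0.1,0.32,-0.75],[-0.1,0.32,-0.75],[-0.1,0.32,-0.75],[-0.1,0.32,-0.75]], turn=[[0,0,0],[0,0,0],[0,0,0],[0,0,0],[0,0,0],[0,0,0],[0,0,0],[0,0,0],[0,0,0],[0,0,0],[0,0,0],[0,0,0]], claw=[-1,-1,-1,-1,-1,-1,-1,-1,-1,-1,-1,-1])

```text
clock: 21.3
position: [0.4327, 0.037, 0.3425]
ee_rot: [0.001, 1.0, -0.002, 0.005]
contact_force: [0.1, 0.2, -0.7]
width: 0.0857
gripper_force: 0.0
```

Run:
```python
from h import *
manip.get_image('wrist');manip.get_image('wrist');manip.get_image('wrist')
d=shot('wrist','w3.png'); s=manip.get_state(); print(s['position'],s['width'])
T=np.linalg.inv(d['world_to_cam']); v,u=np.mgrid[:400,:640]; z=d['z_map']
P=np.stack([(u-d['cx'])/d['fx']*z,(v-d['cy'])/d['fy']*z,z,np.ones_like(z)],-1)@T.T
m=((P[...,2]>.06)&(P[...,2]<.08)&(z>0)).astype(np.uint8)
n,l,st,c=cv2.connectedComponentsWithStats(m)
C=np.array([454.5,36.3]);t=np.radians(-7.41);ex=np.array([np.cos(t),np.sin(t)]);ey=np.array([-ex[1],ex[0]])
for i in range(1,n):
    if st[i,4]>30: q=P[l==i]*1000; p=np.median(q[:,:3],0); r=p[:2]-C; print(p.round(1),'rack xy',round(r@ex,1),round(r@ey,1))
```

```text
[0.43039407 0.03977959 0.33595522] 0.08544781743008743
[471.4 166.   68.8] rack xy 0.1 130.8
[459.7  81.2  68.9] rack xy -0.6 45.2
[449.8  -5.9  68.9] rack xy 0.8 -42.5
[437.9 -93.5  68.6] rack xy 0.3 -130.9
```

View pics/w3.png

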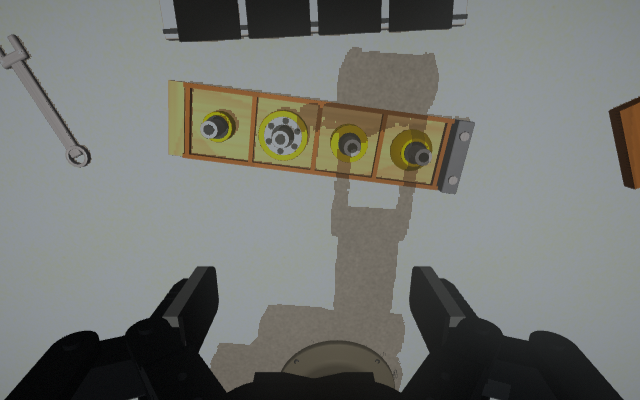

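All four stand upright and centred to within 2 mm. From the end stop (pixel 455, 155) the order is c (412, 152), b (349, 145), d (283, 135), a (217, 127).

```bash
python3 -c "
from rig import manip
print(manip.sign_off())"
```

```text
the job is handed in; nothing more can be done
None
```

The job is handed in: all four rollers stand upright in the rack in the order c, b, d, a from the end stop, each within about 2 mm of its bay centre by the last wrist-camera measurement, after about 21 s on the robot's clock; no verdict was returned.

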